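# Park the hand guard on the mandoline

## Task

Close up the mandoline: lay the hand guard flat on the open foot of the sloping bed, thumb rest downhill, and slide it up the slope under the rail lips until it rests against the rubber buffers at the top and the spring catch has snapped up behind it. Set it down softly and push gently, only as hard as the catch needs: do not ram it into the buffers or force it in the rails, then let go and leave the other things on the table where they stand.

Things in the scene. Friction and masses are not known exactly. Their poses are not given: they have to be found in the camera images.
- guard_centre (a point): Loose black hand guard (sled) of the mandoline, 0.24 to 0.36 kg. Plate 90 mm long (x), 104 wide (y), 5 thick, front corners rounded 12 mm; on it a hopper block 70 mm wide up to 24 mm, a bar grip on top and an upturned thumb rest across the rear edge; 63 mm high. The point: mid-length, middle line, 31.5 mm above the underside; x to the guard's front, z up.
- bar_grip (a point): Centre of the guard's bar grip, to pick it up by: 26 mm wide (y, close on these sides), 50 mm long (x), 30 mm high, spanning 33 to 63 mm above the guard's underside; 6 mm ahead of guard_centre. Axes as guard_centre.
- thumb_rest (a point): Middle of the rear face of the guard's thumb rest, 16 mm above the underside, 45 mm behind guard_centre; the face is 70 mm wide, 0 to 24 mm high: a good face to push the guard on. Axes as guard_centre. Push at its middle: pushed well off the middle the guard skews and jams in the rails.
- bed: Sloping steel bed of the mandoline (fixed), 330 mm long, rising 12 degrees. Origin: middle of its foot (lower) edge on the sliding surface, 16 mm above the table; x up the slope along the bed, y across, z square to it. Open from above at x 0 to 99 mm, between cheeks (tops 10 mm over the surface) whose gap narrows from 126 mm to 108 mm. Friction 0.48 to 0.72: the guard stays where left.
- rail_mouth (a point): Where the straight side rails begin, 105 mm up the bed, on its surface and middle line. Rails 108 mm apart; their lips overhang the guard's plate by about 3.5 mm a side, undersides 8 mm above the surface (turned-up lead-in from 99 mm), tops 13 mm. So the guard gets in only by sliding up from the open foot, laid with its centre 45 to 50 mm up the bed. Parked, its centre is 223 to 260 mm up the bed.
- head: Fixed grey bracket across the top of the bed. It clamps the parking bar, a steel strip under the bed with a pair of rubber buffers (the top stop) at its upper end; its lower end carries the spring catch. The bar is set differently each time, by up to 18 mm either way along the bed. Origin on the bed surface 282 mm up the bed: mid-setting of the buffers' free faces; x up the slope.
- catch_mid (a point): Mid-setting of the catch's upper (steep) face, 195.7 mm up the bed, on its surface; the true place shifts with the bar. Sprung steel wedge (2 to 4 N) 22 mm wide, 20 long, 5 high, gentle side downhill: it sinks under the guard, tipping its tail up 3 mm against the lips, and snaps up behind its rear edge. Let go unlatched, the guard slips back, tipped 0.034 rad nose-down; latched, 0 to 0.025.
- buffer_mid (a point): Mid-setting of the buffers' free faces, 282 mm up the bed, 8 mm above its surface; the true place shifts with the bar, up to 18 mm. They give under 1 to 7 N over 6 mm, then are hard; the catch snaps behind the guard when they are pressed in about 4 mm. Pushing the guard there takes 6 to 15 N in all with the friction; over 18 N on the buffers themselves is ramming.
- ramekin_1: bystander: ribbed white ramekin, 99 mm across, 43 mm high; origin at the centre of its underside
- deli_tub: bystander: empty clear deli tub, 114 mm across, 75 mm high; origin at the centre of its underside
- peeler: bystander: black peeler lying flat, 170 mm long; origin at the centre of its underside
- salt_jar: bystander: clear jar with tan lid, 72 mm across, 78 mm high; origin at the centre of its underside
- shaker_steel: bystander: steel dredge shaker with a handle, 105 mm high; origin at the centre of its underside
There are look-alikes about, which are no part of the job. Several things look just like the part that bears guard_centre: the one meant starts farthest to the robot's left.

How it is judged (in metres and radians):
On the way, in this order (a step that is already met when the one before it is completed fails the run):
1. the guard lies flat on the open foot of the bed, between the cheeks, thumb rest downhill (x of guard_centre in the frame of bed between 0.025 and 0.08 m and z of guard_centre in the frame of bed between 0.028 and 0.036 m and angle between the z axis of guard_centre and the z axis of bed, either way round below 0.06 rad and angle between the x axis of guard_centre and the x axis of bed, either way round below 0.15 rad and x of head in the frame of guard_centre above 0.1 m), for 0.1 s.
2. the guard has slid well up the bed, under the rail lips (x of guard_centre in the frame of bed above 0.15 m and z of guard_centre in the frame of bed below 0.037 m and angle between the x axis of guard_centre and the x axis of bed, either way round below 0.06 rad), for 0.05 s.
At the end, for the whole second after the job is handed in: The guard is at rest and let go, held between catch and buffers: it presses on the buffers with over 3.5 N (4.6 N when the catch is up behind it; unlatched it slips back to under 2.5 N), its centre is 218 to 264 mm up the bed and it lies on the bed under the lips, tipped less than 0.04 rad (contact force between guard and head above 3.5 N and x of guard_centre in the frame of bed between 0.218 and 0.264 m and z of guard_centre in the frame of bed between 0.029 and 0.0345 m and angle between the z axis of guard_centre and the z axis of bed, either way round below 0.04 rad and x of head in the frame of guard_centre above 0 m and linear speed of guard below 0.01 m/s); the robot touches nothing.
It fails at once if the guard is rammed into the buffers (more than 18 N on them) (contact force between guard and head above 18 N).
It fails at once if the guard is forced or dropped on the mandoline (contacts adding up to more than 120 N) (contact force between guard and mandoline above 120 N).
It fails at once if a bystander is moved by more than 30 mm (distance of any of ramekin_1, deli_tub, peeler, salt_jar, shaker_steel from where it was at the start of the episode above 0.03 m).
It also fails if it takes over 72 s, if anything falls off the work surface, if the arm or the gripper's body presses on something with over 40 N, if the wrist force passes 120 N, or if a joint passes its speed limit or range.

## Robot

A 7-joint arm with a two-finger parallel gripper is mounted at the origin on a cart in front of the work surface, level with it; the furniture and walls round the work are solid. World frame = base frame: x ahead of the robot, y to its left, z up, the work surface at z = 0. Lengths are in mm, angles in rad, forces in N, time in s.
With the tool pointing down it reaches from about 400 to 875 mm from the base axis. Payload 19.3 kg.
Tool frame: the origin (TCP) lies at the very end of the fingers, on their centre line; the grasp point (between the pads) lies 19 mm behind it (grip_point_offset is the z of the grasp point in the tool frame, in mm); z points along the fingers, y is the line along which they close (so a half turn about z gives the same grasp; the last joint's range is limited). The gripper opens to 85 mm and grips with 20 to 120 N. Pads are 22 mm wide; open, the fingers measure 114 mm over their backs; the gripper's body (76 mm by 85 mm) begins 54 mm behind the grasp point. The pads swing forward as they close: fully open they stand 13 mm farther back than shut.
Start: joints at [-1.314, 0.521, -0.036, 1.599, 0.021, 1.021, -0.113], TCP at [200.652, 591.907, 231.291] pointing down, gripper open.
Joint ranges: [-2.91, 2.91], [-0.3, 2.13], [-1.5, 1.42], [0.17, 2.43], [-1.26, 4.41], [0.16, 1.93], [-2.52, 2.52]. Speed limits (rad/s): [1.89, 1.89, 2.39, 2.39, 3.01, 3.01, 3.01].

## Interface

Orientations are given as a 3x3 rotation matrix whose columns are the frame's x, y, z axes.
In Python, from workcell import movep, movel, goto_joints, open_gripper, clamp, wait, inverse_kinematics, read_state, camera, PlanningError, finish_job, grip_point_offset gives the robot as it stands. Calls block until the motion is done:
- movep(position, orientation): joint-space move of the TCP to a pose.
- movel(position, frame=None, max_speed=150, guard=None): straight line of the TCP; frame=None keeps the orientation; max_speed is the mean speed in mm/s. With guard (N) it stops when the force on the tool has changed by that much, and returns True; else False.
- goto_joints(angles): joint-space move.
- open_gripper() and clamp(): open the fingers fully, or close them until they stop; the grip force is fixed at half the most.
- wait(seconds).
- inverse_kinematics(position, orientation): joint angles nearest the present ones, or None.
- read_state(): the state.
- camera(name): name is "scene" or "side" or "wrist"; returns a dict with "image" (384x512x3 uint8, blue, green, red), "range_z" (384x512 float32, mm along the optical axis (not along the pixel's ray), 0 where there is no reading), "fx", "fy", "cx", "cy" (pixels), "cam_to_world" (4x4, takes a point from camera to world coordinates). Camera axes: x right, y up, looking along -z (the intrinsics and any distortion apply to the point x, -y, -z); pixel columns grow to the right and rows downward; lengths in mm; the calibration is good to about 2 mm. A picture is of the moment at which its call begins.
A pose or a line that the arm cannot do raises PlanningError and nothing moves.
- finish_job(): hands the job in; it is judged then, once.
The state is a dict: "time": time; "qpos": joint angles; "qvel": joint speeds; "joint_efforts": joint torques, N m; "eef_pos": TCP position; "tool_rot": TCP orientation; "ft_force": force on the tool from outside, world axes, zero at the start; "torque": the same for the moment, N m; "finger_gap": finger opening in mm; "gripper_force": force on a finger pad.
Only numpy, scipy, OpenCV 4.12 (cv2) and the standard library are available. Lean on these libraries where they do the work, as an engineer would, in place of code of your own. Each camera call takes 0.05 s, during which the arm holds its last target. There are 200 camera calls.

## Working session

There is one attempt and no reset: what is moved stays moved. The work goes in short steps, each a Python script; the robot and the scene stay as the last script left them, time stands still between calls to the robot, and variables do not carry over. Pictures are saved under pics/ and viewed, at most 10 in all, crops included, and the job is handed in when it is done.

```bash
ls; mkdir -p pics
python3 - <<'E'
from workcell import *
import cv2,numpy as np
ims=[]
for n in ["scene","side","wrist"]:
    c=camera(n); np.savez(f"{n}0.npz",**c); 
    print(n,c["fx"],c["cx"],c["cy"],np.round(c["cam_to_world"],3).tolist())
    ims.append(c["image"])
cv2.imwrite("pics/a_scene.png",cv2.resize(ims[0],(800,600)))
cv2.imwrite("pics/a_side.png",cv2.resize(ims[1],(800,600)))
s=read_state(); print(s["time"],s["ft_force"],s["tool_rot"],grip_point_offset)
E
```

```text
pics
scene 406.29546815550344 256.626155562709 195.9995818757916 [[0.46, 0.358, -0.813, -501.766], [-0.888, 0.205, -0.412, -438.856], [0.019, 0.911, 0.412, 571.422], [0.0, 0.0, 0.0, 1.0]]
side 366.24372541361197 248.5130171149991 187.3708586272364 [[-0.979, 0.11, -0.174, 269.033], [-0.205, -0.47, 0.859, 1045.469], [0.013, 0.876, 0.482, 628.371], [0.0, 0.0, 0.0, 1.0]]
wrist 313.8348761466297 252.32692234079326 193.01087324468816 [[0.321, -0.902, -0.288, 126.997], [0.947, 0.306, 0.098, 617.796], [-0.001, -0.304, 0.953, 374.23], [0.0, 0.0, 0.0, 1.0]]
0.15 [ 0.29621169 -0.52111676  0.982756  ] [[-9.47065455e-01  3.21040454e-01 -2.24291488e-04]
 [ 3.21040529e-01  9.47065115e-01 -8.03785761e-04]
 [-4.56291018e-05 -8.33244386e-04 -9.99999652e-01]] -18.700000000000003
```

View pics/a_scene.png

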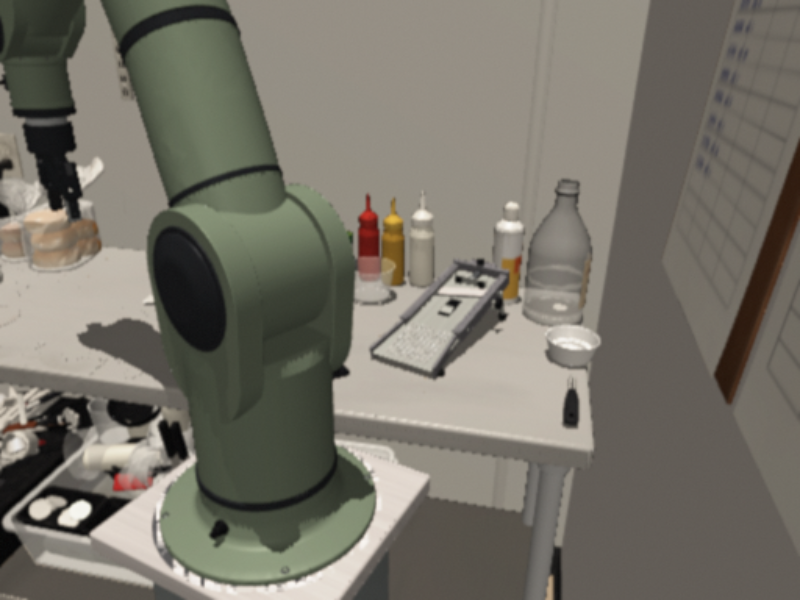

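View pics/a_side.png

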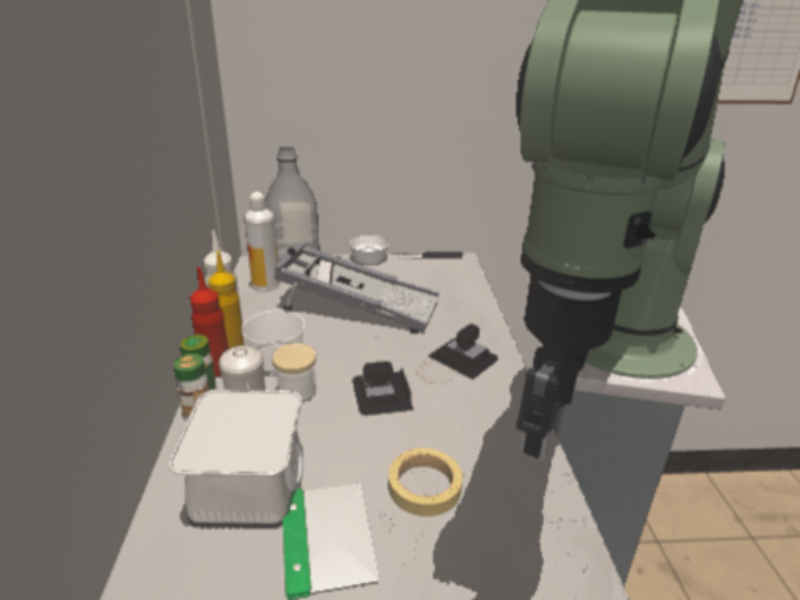

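The side view shows two identical black guards, at (382,388) and (466,350) in the 800x600 picture. The bed runs from about (425,310) at the foot to (290,265) at the head. The guard nearer the side camera should be the leftmost. I'll check that with a top-down map from depth.

```bash
cat > h.py <<'E'
import numpy as np,cv2
def cloud(c):
    z=c["range_z"];v,u=np.mgrid[:z.shape[0],:z.shape[1]]
    P=np.stack([(u-c["cx"])/c["fx"]*z,-(v-c["cy"])/c["fy"]*z,-z],-1)
    T=c["cam_to_world"];W=P@T[:3,:3].T+T[:3,3];W[z<=0]=np.nan
    return W
def topmap(cs,x0,x1,y0,y1,s):  # rows: x descending; cols: y descending
    H=int((x1-x0)*s);Wd=int((y1-y0)*s);im=np.full((H,Wd,3),80,np.uint8);hm=np.full((H,Wd),np.nan)
    for c in cs:
        W=cloud(c).reshape(-1,3);I=c["image"].reshape(-1,3)
        k=np.isfinite(W[:,0])&(W[:,2]>-30)&(W[:,2]<140);W,I=W[k],I[k];o=np.argsort(W[:,2]);W,I=W[o],I[o]
        r=((x1-W[:,0])*s).astype(int);q=((y1-W[:,1])*s).astype(int);k=(r>=0)&(r<H)&(q>=0)&(q<Wd)
        im[r[k],q[k]]=I[k];hm[r[k],q[k]]=W[k,2]
    return im,hm
E
python3 - <<'E'
from h import *
c=dict(np.load("side0.npz"));s=dict(np.load("scene0.npz"))
W=cloud(c)
for n,(u,v) in dict(gA=(382,388),gAtop=(378,368),gB=(466,350),gBtop=(467,334),foot=(425,312),bedmid=(380,290),headL=(285,262)).items():
    print(n,np.round(W[int(v*.64),int(u*.64)]))
im,_=topmap([s,c],200,900,-450,350,.5)
cv2.imwrite("pics/top.png",cv2.resize(im,None,fx=2,fy=2,interpolation=0)[:600])
cv2.imwrite("pics/crop.png",cv2.resize(c["image"][150:290,150:330],None,fx=4,fy=4,interpolation=2))
E
```

```text
gA [430. 296.  24.]
gAtop [440. 291.  61.]
gB [301. 155.  25.]
gBtop [304. 154.  62.]
foot [397.  22.  20.]
bedmid [502. -11.  41.]
headL [700.  23. 102.]
```

View pics/crop.png

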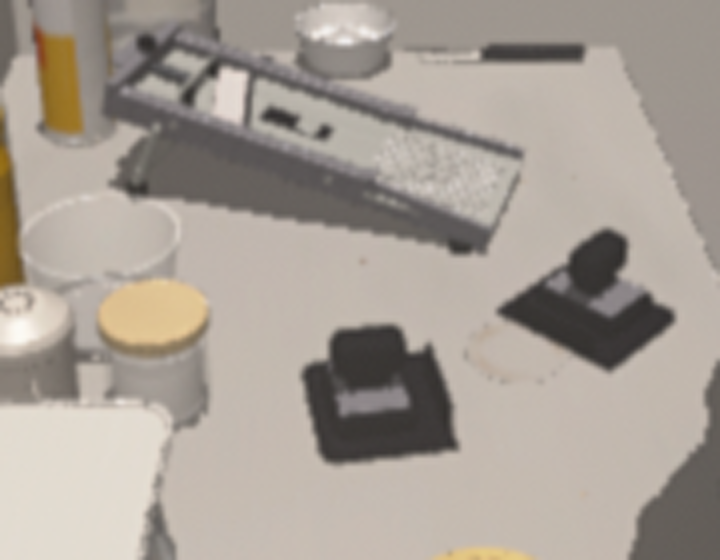

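Guard A at (382,388) has y≈296 and B at (466,350) has y≈155. A is the leftmost, so it's the one I want, and its thumb rest points to −x. Next I'll measure the bed and guard A, and check the wrist view for a hidden third guard.

Run:
```python
from h import *
c=dict(np.load("side0.npz"));s=dict(np.load("scene0.npz"));w=dict(np.load("wrist0.npz"))
W=cloud(c).reshape(-1,3);I=c["image"].reshape(-1,3).astype(int).sum(1)
k=(abs(W[:,0]-430)<90)&(abs(W[:,1]-296)<90)&(W[:,2]>3)&(I<260)
A=W[k]; print(len(A),A.min(0),A.max(0))
print("grip pts",np.median(A[A[:,2]>45],0),cv2.minAreaRect(A[A[:,2]>50][:,:2].astype(np.float32)),"plate",cv2.minAreaRect(A[:,:2].astype(np.float32)))
ws=cloud(w); T=topmap([w],0,500,350,850,1)[0]
im,hm=topmap([s,c],330,780,-220,180,1)
# bed plane RANSAC from both clouds
for n,cc in (("side",c),("scene",s)):
    P=cloud(cc).reshape(-1,3);k=(P[:,0]>380)&(P[:,0]<720)&(abs(P[:,1])<120)&(P[:,2]>18)&(P[:,2]<110);P=P[k]
    rng=np.random.default_rng(0);best=None;bi=0
    for _ in range(600):
        a=P[rng.choice(len(P),3,False)];nn=np.cross(a[1]-a[0],a[2]-a[0]);nn/=np.linalg.norm(nn)+1e-9
        if abs(nn[2])<.95 or abs(nn[2])>.99:continue
        m=abs((P-a[0])@nn)<2
        if m.sum()>bi:bi=m.sum();best=m
    Q=P[best];m=Q.mean(0);nn=np.linalg.svd(Q-m)[2][2];nn*=np.sign(nn[2])
    print(n,bi,m,nn,"tilt",np.degrees(np.arccos(nn[2])),"yaw",np.degrees(np.arctan2(-nn[1],-nn[0])),cv2.minAreaRect(Q[:,:2].astype(np.float32)))
big=np.hstack([cv2.resize(im,(400,450)),cv2.resize(w["image"],(400,300))[:].copy() if 0 else np.vstack([cv2.resize(w["image"],(400,300)),np.zeros((150,400,3),np.uint8)])])
cv2.imwrite("pics/b.png",big)
```

```text
827 [375.85285936 219.56714693   3.0138815 ] [488.75191201 344.52220529  64.92449641]
grip pts [437.77224368 293.69007575  58.58258857] ((438.70269775390625, 289.7269287109375), (45.34820556640625, 21.017606735229492), 20.852378845214844) plate ((433.9299011230469, 284.09564208984375), (86.36708068847656, 104.96422576904297), 22.9385929107666)
side 1168 [530.19434671  -4.32941325  47.36015181] [-0.20448851  0.00666829  0.97884625] tilt 11.805921056709673 yaw -1.8677296438912347 ((554.6681518554688, -19.194992065429688), (172.06907653808594, 343.5944519042969), 84.88870239257812)
scene 1595 [522.64065257   1.61028237  44.59606133] [-0.20765519  0.01102452  0.97813996] tilt 12.002105169364784 yaw -3.039009780173926 ((554.8053588867188, -22.8062744140625), (157.470947265625, 333.50555419921875), 84.15949249267578)
```

View pics/b.png

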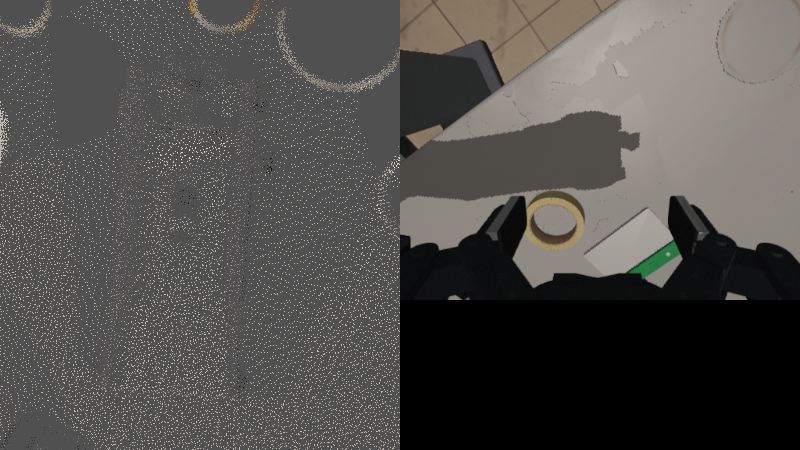

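No third guard shows in the wrist view, which only has a tape ring at (555,220) and a knife at (640,245). The bed foot's near edge is at about x≈388, y≈8. I'll check the IK for the whole plan and move above guard A for a close look.

```bash
cat >> h.py <<'E'
from workcell import *
def bedR(yaw,tilt=12.0):
    a,t=np.radians([yaw,tilt]);x=np.array([np.cos(t)*np.cos(a),np.cos(t)*np.sin(a),np.sin(t)]);y=np.array([-np.sin(a),np.cos(a),0]);return np.stack([x,y,np.cross(x,y)],1)
def toolR(B,flip=False,lean=0):
    # tool z = -B z ; tool y = +-B y ; lean (deg) rotates about B y
    l=np.radians(lean);z=-(B[:,2]*np.cos(l)+B[:,0]*np.sin(l));y=B[:,1]*(-1 if flip else 1);return np.stack([np.cross(y,z),y,z],1)
E
python3 - <<'E'
from h import *
print(read_state()["qpos"])
B=bedR(-4);O=np.array([388,8,16.])
for fl in (0,1):
    G=bedR(22,0)
    print(fl,"grasp",inverse_kinematics([438,290,40],toolR(G,fl)))
    print("place",inverse_kinematics(O+B@[53,0,42],toolR(B,fl)))
    for l in (0,12,25):
        for x in (-15,0,195): print("push",l,x,(lambda q:None if q is None else np.round(q,2))(inverse_kinematics(O+B@[x,0,12],toolR(B,fl,l))))
movep([434,290,215],toolR(bedR(22,0)))
c=camera("wrist");np.savez("w1.npz",**c);cv2.imwrite("pics/w1.png",c["image"])
s=read_state();print(s["time"],s["qpos"],s["ft_force"])
W=cloud(c).reshape(-1,3);I=c["image"].reshape(-1,3).astype(int).sum(1)
k=(abs(W[:,0]-434)<85)&(abs(W[:,1]-288)<85)&(W[:,2]>2.5)&(W[:,2]<75);A=W[k]
for lo,hi in((2.5,9),(2.5,70),(20,30),(56,70)):
    Q=A[(A[:,2]>lo)&(A[:,2]<hi)];print(lo,len(Q),np.median(Q,0),cv2.minAreaRect(Q[:,:2].astype(np.float32)))
E
```

```text
[-1.31416596  0.5218655  -0.03631869  1.59986905  0.021184    1.0210768
 -0.11276922]
0 grasp [-0.59812619  0.65886271 -0.13514775  1.9883333   0.17132073  0.50504602
  1.09926425]
place [ 0.0065752   0.47282299 -0.24264328  2.37721033  1.03249014  0.19239306
  0.29442221]
push 0 -15 None
push 0 0 None
push 0 195 [-0.1   0.6  -0.02  2.03  0.17  0.31  1.23]
push 12 -15 [-0.14  0.57 -0.06  2.38  0.16  0.2   1.15]
push 12 0 [-0.13  0.57 -0.06  2.34  0.14  0.23  1.18]
push 12 195 [-0.12  0.67  0.03  1.85 -0.03  0.62  1.44]
push 25 -15 [-0.11  0.64 -0.04  2.2  -0.05  0.53  1.4 ]
push 25 0 [-0.11  0.64 -0.03  2.16 -0.05  0.56  1.41]
push 25 195 [-0.11  0.77  0.05  1.65 -0.08  0.95  1.49]
1 grasp [-0.97808674  0.70711585  0.39048927  2.00818067 -0.51768306  0.5232417
 -1.40336135]
place None
push 0 -15 None
push 0 0 None
push 0 195 [-0.52  0.7   0.57  2.05 -0.91  0.41 -0.91]
push 12 -15 [-0.31  0.59  0.16  2.39 -0.45  0.2  -1.37]
push 12 0 [-0.32  0.59  0.19  2.35 -0.46  0.23 -1.36]
push 12 195 [-0.51  0.78  0.63  1.87 -0.68  0.71 -1.13]
push 25 -15 [-0.46  0.7   0.42  2.22 -0.57  0.58 -1.21]
push 25 0 [-0.46  0.71  0.44  2.18 -0.57  0.61 -1.21]
push 25 195 [-0.48  0.89  0.67  1.67 -0.6   1.04 -1.2 ]
1.625 [-0.61730987  0.38031351 -0.11295258  1.88324814  0.0538383   0.88079795
  1.19910767] [ 0.08711299 -0.36008236  0.28471294]
2.5 3597 [419.82020478 275.74324495   5.89469563] ((433.2255859375, 288.0404052734375), (170.2101287841797, 167.37637329101562), 89.48165893554688)
2.5 7316 [427.85661146 280.8519221   15.15908609] ((433.2255859375, 288.0404052734375), (170.2101287841797, 167.37637329101562), 89.48165893554688)
20 2206 [431.09849318 277.03703961  24.52522423] ((429.62158203125, 281.21099853515625), (77.46343231201172, 68.3624038696289), 23.151851654052734)
56 1173 [438.83352783 285.06385721  62.91789328] ((441.1671447753906, 285.536376953125), (49.66059494018555, 25.113433837890625), 22.21324348449707)
```

View pics/w1.png

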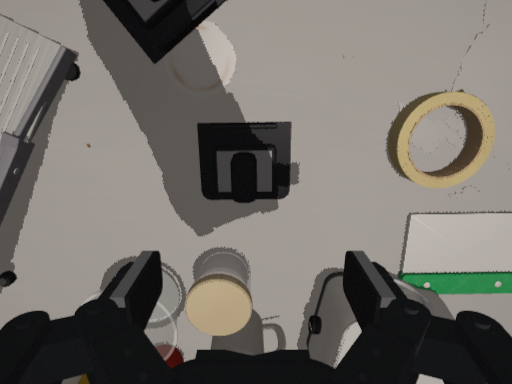

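The image shows guard A's thumb rest at the top (−x side, about (245,125)) and its rounded front at the bottom (about (245,198)). The grip centre is at (441,285.5) with yaw ≈22.5°, and nothing stands to either side of it. I'll take one close look at the bed before grasping.

Run:
```python
from h import *
movep([470,0,250],toolR(bedR(-4,0)))
c=camera("wrist");np.savez("w2.npz",**c)
print(read_state()["time"])
W=cloud(c);P=W.reshape(-1,3)
k=(P[:,0]>400)&(P[:,0]<620)&(abs(P[:,1])<45)&(P[:,2]>15)&(P[:,2]<90);P=P[k]
best=None
m=np.ones(len(P),bool)
for _ in range(30):
    Q=P[m];A=np.c_[Q[:,:2],np.ones(len(Q))];co=np.linalg.lstsq(A,Q[:,2],rcond=None)[0]
    r=P[:,2]-np.c_[P[:,:2],np.ones(len(P))]@co;m=abs(r-np.median(r[m]))<1.5
n=np.r_[-co[:2],1];n/=np.linalg.norm(n);print(co,n,"tilt",np.degrees(np.arccos(n[2])),"yaw",np.degrees(np.arctan2(-n[1],-n[0])),m.sum(),len(P))
# rectified image on bed plane, in provisional frame yaw y0, origin O where surface z=16
y0=-4;B=bedR(y0);O=np.array([388,8,0.]);O[2]=co@[388,8,1];print("z at O",O[2])
T=c["cam_to_world"];s=2
gx,gy=np.meshgrid(np.arange(350,-30,-1/s),np.arange(100,-100,-1/s),indexing="ij")
X=O+gx[...,None]*B[:,0]+gy[...,None]*B[:,1]
C=(X-T[:3,3])@T[:3,:3]
u=c["fx"]*C[...,0]/-C[...,2]+c["cx"];v=c["fy"]*-C[...,1]/-C[...,2]+c["cy"]
im=cv2.remap(c["image"],u.astype(np.float32),v.astype(np.float32),1)
D=(P-O)@B
# height map
hx=cv2.remap(((W-O)@B)[...,2].astype(np.float32),u.astype(np.float32),v.astype(np.float32),0)
hv=np.uint8(np.clip(np.nan_to_num(hx)*6+128,0,255))
cv2.imwrite("pics/w2.png",cv2.resize(np.hstack([im,cv2.cvtColor(hv,8)]),(632,600)))
np.save("hx.npy",hx)
for gx0 in range(0,340,20): print(gx0,np.round(hx[int((350-gx0)*s),::14],0).astype(int).tolist() if np.isfinite(hx[int((350-gx0)*s),::14]).all() else "nan")
```

```text
2.8083
[ 2.11627337e-01 -1.49433063e-02 -6.45335756e+01] [-0.20701969  0.01461795  0.97822756] tilt 11.977944683841002 yaw -4.039032279108355 13439 14581
z at O 17.45828472381278
0 [-17, -16, -17, -16, 10, -1, -1, 0, -2, 0, 0, -2, 0, 0, 0, 0, 0, -2, 0, 0, -1, -1, 1, 11, -17, -17, -14, -16, -16]
20 [-20, -20, -22, -21, 8, 1, -1, 0, -1, 0, 0, 0, -1, 1, 0, -1, 0, 0, 0, 0, -1, 0, 0, 9, -13, -20, -21, -21, -19]
40 [-23, -26, -25, -25, -23, 9, -2, 0, 0, -1, 0, 0, 0, -1, 1, 0, 0, 0, 0, 2, -1, 1, 0, 10, -25, -25, -25, -24, -25]
60 nan
80 [-34, -35, -33, -34, -33, 12, -1, -1, 1, -1, 0, 1, 0, 0, 0, -1, 0, -1, -1, 1, 1, 0, 9, -34, -35, -36, -33, -33, -33]
100 [-39, -39, -39, -37, -39, 16, 16, 0, -1, 1, 0, 1, -1, -1, 1, -1, 0, -1, 0, 1, -2, 0, 16, 14, -38, -39, -40, -39, -39]
120 [-43, -44, -42, -44, -43, 14, 13, -2, 0, 0, 0, 0, 0, -1, -1, 1, 0, 0, -1, -1, -1, 11, 12, 13, -43, -44, -43, -43, -44]
140 [-49, -48, -49, -49, -47, 12, 12, 0, 1, 0, 1, 0, 1, 0, -1, 0, 0, 0, 1, 0, 0, 11, 13, 12, -49, -49, -49, -50, -47]
160 [-54, -54, -53, -54, -55, 13, 11, 0, 0, 0, 0, 1, 1, -1, -1, 1, 0, 0, 1, 0, 1, 12
[... 316 characters left out ...]
 1, 0, 0, 0, 0, 1, -1, 0, 1, -1, 1, -1, 0, -1, 12, 13, -69, -71, -68, -70, -69]
240 [-76, -74, -76, -73, -74, 14, 11, 1, 1, 0, 0, 1, 1, 0, 0, 1, 1, 2, -1, 1, 0, -1, 14, 13, -2, 7, 4, -74, -75]
260 [-80, -80, -81, -80, -80, 14, 12, 1, -1, -1, 1, -1, -1, 0, 0, 1, 0, 0, 1, 0, 1, 0, 12, 13, -81, -79, -81, -81, -80]
280 [-87, -87, -87, -87, -86, 13, 11, -1, 0, 9, 14, 12, 9, 9, 9, 9, 10, 14, 15, 9, 0, -1, 13, 14, -86, -86, -87, -73, -67]
300 [-92, -91, -93, -92, -93, 12, 12, 0, 0, 0, -1, 1, 1, -1, 10, 0, -1, 0, -2, 0, 1, 0, 10, 12, -92, -71, -61, -50, -46]
320 [-98, -97, -99, -99, -98, 286, 285, 286, 285, 286, 286, 287, 287, 0, 9, 1, 287, 285, 286, 285, 285, 286, 285, 287, 286, -51, -39, -31, -25]
```

View pics/w2.png

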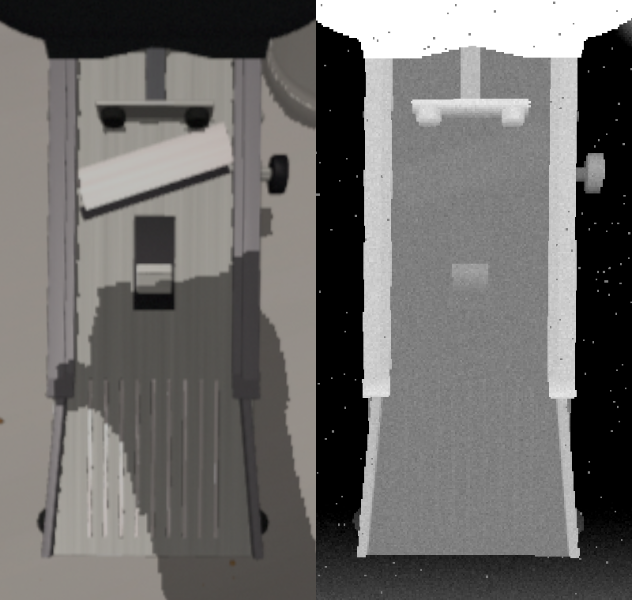

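The rectified view shows the foot edge at row ≈555 and lips starting at row ≈395. The catch is at (153,265–290) and the buffers are at (113,120) and (197,120). I'll extract the numbers, then grasp.

Run:
```python
from h import *
c=dict(np.load("w2.npz"));co=np.array([2.11627337e-01,-1.49433063e-02,-6.45335756e+01])
B=bedR(-4);O=np.array([388,8,co@[388,8,1]])
D=(cloud(c).reshape(-1,3)-O)@B;D=D[np.isfinite(D[:,0])]
L=[]
for x in range(112,262,10):
    q=D[(abs(D[:,0]-x)<5)&(D[:,2]>7)&(D[:,2]<18)&(abs(D[:,1])<90)]
    a=q[q[:,1]>0][:,1];b=q[q[:,1]<0][:,1];L.append((x,np.percentile(a,3),np.percentile(b,97),np.percentile(a,97),np.percentile(b,3)))
L=np.array(L);mi=(L[:,1]+L[:,2])/2;mo=(L[:,3]+L[:,4])/2
print("inner gap",np.mean(L[:,1]-L[:,2]),"outer",np.mean(L[:,3]-L[:,4]),"mid inner fit",np.polyfit(L[:,0],mi,1),"outer",np.polyfit(L[:,0],mo,1))
q=D[(abs(D[:,1])<50)&(abs(D[:,2])<3)&(D[:,0]<20)];
for y in(-40,-20,0,20,40): print("foot",y,np.percentile(q[abs(q[:,1]-y)<8][:,0],1))
q=D[(abs(D[:,1])<110)&(D[:,2]>12)&(D[:,2]<20)&(D[:,0]>80)&(D[:,0]<130)];print("lip start",np.percentile(q[:,0],1))
q=D[(abs(D[:,1])<25)&(D[:,2]>2.5)&(D[:,2]<8)&(D[:,0]>150)&(D[:,0]<230)];print("catch",np.percentile(q,[2,50,98],0))
q=D[(abs(D[:,1])<45)&(D[:,2]>5)&(D[:,2]<20)&(D[:,0]>255)&(D[:,0]<310)];print("buf",np.percentile(q[:,0],[0.5,2,5,50]))
```

```text
inner gap 97.51742435829958 outer 128.51063907111947 mid inner fit [-0.0078911   4.20034105] outer [-0.00460774  3.55963047]
foot -40 -94.12644526506908
foot -20 -93.95388299614379
foot 0 -93.67779068618532
foot 20 -93.27160735794436
foot 40 -94.27059301874566
lip start 97.5978771608146
catch [[169.85897405  -7.96908141   2.58766439]
 [176.53128869   2.64708958   4.32446881]
 [181.67643874  13.25716969   6.03401366]]
buf [267.93458005 268.17158471 268.41720704 275.69863124]
```

```bash
cat >> h.py <<'E'
B=bedR(-4.36); O=np.array([388,8,17.46])+bedR(-4)@[-1.5,3.9,0]
def bed(x,y,z): return O+B@[x,y,z]
def st(m=""):
    s=read_state();f=B.T@s["ft_force"];print(m,"t",round(s["time"],2),"bed",np.round(B.T@(s["eef_pos"]-O),1),"f",np.round(f,1),"gap",round(s["finger_gap"],1),"gf",np.round(s["gripper_force"],1));return s
E
python3 - <<'E'
from h import *
G=bedR(22.5,0);R=toolR(G,lean=12);g=np.array([441.2,285.5,0])
tip=lambda h:g+[0,0,h]+R@[0,0,18.7]
print(O, inverse_kinematics(tip(51),R),inverse_kinematics(bed(54,0,34),toolR(B,lean=12)))
movep(tip(130),R);st()
print(movel(tip(51),max_speed=80,guard=8));st("down")
clamp();st("closed")
movel(tip(56),max_speed=40);st("lift5")
movel(tip(150));st("lift")
c=camera("wrist");cv2.imwrite("pics/w3.png",c["image"])
E
```

```text
[386.80840292  11.99284799  17.14813246] [-0.55967346  0.74869495 -0.13740132  1.82223593  0.05187497  0.77805265
  1.25275758] [-0.1922097   0.5295943   0.04522727  2.22118861 -0.05983738  0.39188758
  1.39683946]
 t 4.02 bed [ 50.2 273.8  86.7] f [ 0.1 -0.7  0.1] gap 85.8 gf 0.0
False
down t 5.16 bed [ 32.9 275.3   9.4] f [-0.1  0.3 -0. ] gap 85.5 gf 0.0
closed t 5.74 bed [ 32.7 275.2   9.2] f [ 2.2 -0.   6.3] gap 25.3 gf 59.9
lift5 t 6.02 bed [ 33.7 275.1  14. ] f [ 0.4  0.2 -2.8] gap 25.0 gf 59.0
lift t 6.79 bed [ 52.7 274.8 105.2] f [-1.5 -0.2 -3.2] gap 25.4 gf 59.0
```

View pics/w3.png

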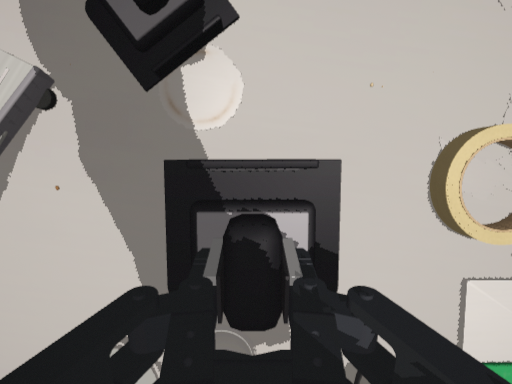

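Guard A is held square, with the plate at (165–340,160–290). I'll measure its pitch in the hand, then carry it over the bed.

Run:
```python
from h import *
Rp=toolR(B,lean=12)
def held():
    c=camera("wrist");s=read_state();R=s["tool_rot"]
    q=(cloud(c)-s["eef_pos"])@R   # tool frame
    m=np.zeros(q.shape[:2],bool);m[172:285,168:188]=1;m[172:192,168:338]=1;m[172:275,320:338]=1
    P=q[m];P=P[np.isfinite(P[:,0])];
    for _ in range(5):
        co=np.linalg.lstsq(np.c_[P[:,:2],np.ones(len(P))],P[:,2],rcond=None)[0];r=P[:,2]-np.c_[P[:,:2],np.ones(len(P))]@co;P=P[abs(r)<2]
    n=np.r_[-co[:2],1];n/=np.linalg.norm(n)
    print(len(P),"pitch deg (tool x slope)",np.degrees(np.arctan(co[0])),"roll",np.degrees(np.arctan(co[1])),"plate z at tcp",co[2],"rear x",np.percentile(q[160:200,200:310][...,0],[95,99]))
held()
movep(bed(54,0,120),Rp);st("above")
held()
```

```text
6657 pitch deg (tool x slope) 11.990549149091166 roll -0.030743803528133516 plate z at tcp 27.736289495535885 rear x [nan nan]
above t 7.97 bed [ 54.6   1.2 119.9] f [-0.2 -0.3 -2.3] gap 25.1 gf 59.1
6642 pitch deg (tool x slope) 11.942229398721928 roll -0.004613156034248815 plate z at tcp 27.67596614920036 rear x [nan nan]
```

Run:
```python
from h import *
movel(bed(49,0,60),max_speed=80);wait(.3);st("60")
s=read_state();e=B.T@(s["eef_pos"]-O)
print(movel(bed(49,0,37),max_speed=40,guard=5));st("37")
print(movel(bed(49,0,29),max_speed=10,guard=4));wait(.3);st("touch")
c=camera("wrist");np.savez("w4.npz",**c);cv2.imwrite("pics/w4.png",c["image"])
```

```text
60 t 9.22 bed [49.2  0.1 60.2] f [-1.2  0.7 -2.6] gap 25.4 gf 59.1
False
37 t 9.94 bed [48.9 -0.  37. ] f [-1.1 -1.  -2.4] gap 25.1 gf 59.1
True
touch t 10.8 bed [49.  0. 32.] f [-0.2  0.1 10.5] gap 24.9 gf 60.8
```

View pics/w4.png

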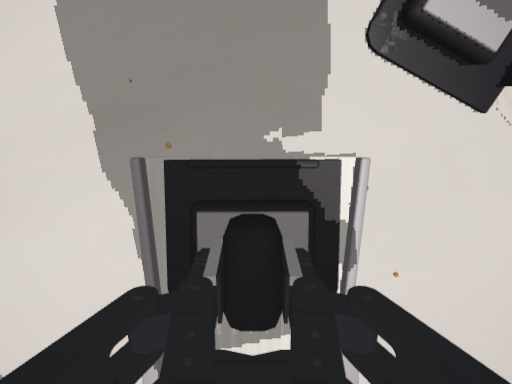

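It touched at the expected height, lying centred between the cheeks (138 and 365 px, plate 165–340 px) with its rear edge at the foot line. Now I'll release it, back off, and plan the push pose.

Run:
```python
from h import *
open_gripper();wait(.2);st("open")
movel(bed(49,0,110),max_speed=120);st("up")
c=camera("wrist");D=(cloud(c).reshape(-1,3)-O)@B
Iv=c["image"].reshape(-1,3).astype(int).sum(1)
for n,lo,hi in(("plate",-2,9),("hop",20,28),("grip",50,70)):
    q=D[(D[:,0]>-15)&(D[:,0]<105)&(abs(D[:,1])<58)&(D[:,2]>lo)&(D[:,2]<hi)&(Iv<(130 if n=="plate" else 900))]
    print(n,len(q),np.round(np.percentile(q,[1,50,99],0),1).tolist(),cv2.minAreaRect(q[:,:2].astype(np.float32)) if n!="plate" else "")
clamp();st("shut")
for l in (8,10,12,15):
  for x in (-25,-20,-15): print(l,x,[None if (q:=inverse_kinematics(bed(x,0,z),toolR(B,lean=l))) is None else np.round(q,2) for z in (60,13)])
for x in (40,60,80,100,185): print("lean0",x,inverse_kinematics(bed(x,0,14),toolR(B,lean=0)))
```

```text
open t 11.67 bed [48.6 -0.1 31.7] f [-0.9 -0.3  0.1] gap 85.5 gf 0.0
up t 12.47 bed [ 48.8  -0.  109.7] f [-0.3  0.5 -0.1] gap 85.3 gf 0.0
plate 5096 [[3.5, -50.0, 3.2], [31.0, -13.6, 4.8], [89.4, 51.1, 6.4]] 
hop 3682 [[1.9, -31.6, 20.1], [43.1, 0.1, 23.5], [77.6, 33.9, 25.2]] ((40.30157470703125, 1.285919189453125), (76.80085754394531, 68.77250671386719), 0.006757544819265604)
grip 2590 [[27.7, -11.4, 54.2], [50.3, 1.5, 61.7], [74.6, 13.8, 64.0]] ((51.98520278930664, 1.099905014038086), (49.495853424072266, 25.55510711669922), 0.3411613702774048)
shut t 13.28 bed [ 49.   0. 110.] f [-0.4  0.2 -0.2] gap -0.3 gf 0.0
8 -25 [None, None]
8 -20 [None, None]
8 -15 [array([-0.02,  0.42, -0.24,  2.43,  0.49,  0.26,  0.78]), array([-0.05,  0.56, -0.2 ,  2.43,  0.92,  0.16,  0.37])]
10 -25 [array([-0.02,  0.43, -0.24,  2.43,  0.41,  0.28,  0.86]), array([-0.06,  0.56, -0.2 ,  2.43,  0.72,  0.17,  0.56])]
10 -20 [array([-0.23,  0.43,  0.02,  2.43,  0.01,  0.25,  1.27]), array([-0.09,  0.56, -0.15,  2.42,  0.56,  0.16,  0.72])]
10 -15 [array([-0.23,  0.43,  0.02,  2.42,  0.01,  0.26,  1.27]), a
[... 609 characters left out ...]
  1.32]), array([-0.18,  0.58, -0.01,  2.35, -0.02,  0.26,  1.33])]
15 -15 [array([-0.18,  0.45, -0.01,  2.35, -0.02,  0.39,  1.33]), array([-0.17,  0.58, -0.01,  2.34, -0.02,  0.28,  1.33])]
lean0 40 [ 0.47240893  0.67592944 -0.8633194   2.38342406  1.49781873  0.5562978
 -0.14042205]
lean0 60 [ 2.24862290e-03  5.45873867e-01 -2.43327122e-01  2.35865716e+00
  1.32524287e+00  1.86580057e-01 -1.90269839e-03]
lean0 80 [ 0.01475898  0.5491545  -0.24392793  2.31054925  1.1100931   0.20053563
  0.22963984]
lean0 100 [ 0.02609261  0.55449916 -0.24489356  2.26211304  0.93826175  0.22221285
  0.41662676]
lean0 185 [-0.1668875   0.59073051  0.05334668  2.06321245  0.04282486  0.28327862
  1.32918453]
```

Run:
```python
from h import *
R=toolR(B,lean=12)
movep(bed(-25,0.5,60),R);movel(bed(-25,0.5,13),max_speed=80,guard=6);wait(.1);st("behind")
print(movel(bed(0,0.5,13),max_speed=25,guard=3));s=st("contact")
x=(B.T@(s["eef_pos"]-O))[0]
while x<100:
    x+=18
    h=movel(bed(x,0.5,13),max_speed=45,guard=8);st("push "+str(h))
    if h: break
```

```text
behind t 14.57 bed [-24.6   0.5  13.4] f [0.1 0.9 1.5] gap 0.1 gf 0.0
True
contact t 15.32 bed [-5.5  0.4 12.9] f [ 0.1  0.4 -0.1] gap -0.1 gf 0.0
push False t 15.89 bed [12.7  0.5 13. ] f [-0.4  0.1 -0.5] gap 0.0 gf 0.0
push False t 16.44 bed [30.8  0.5 13. ] f [-0.  -1.  -0.5] gap 0.0 gf 0.0
push False t 16.99 bed [48.8  0.5 13. ] f [0.1 0.  0.2] gap -0.2 gf 0.0
push False t 17.54 bed [66.9  0.5 13. ] f [-0.4  0.7  0.3] gap -0.1 gf 0.0
push True t 17.87 bed [76.6  0.3 12.9] f [-0.2  0.3  0.1] gap 0.0 gf 0.0
```

```bash
cat >> h.py <<'E'
def guardpose():
    for n in("wrist","side"):
        c=camera(n);D=(cloud(c).reshape(-1,3)-O)@B;I=c["image"].reshape(-1,3).astype(int)
        D0=D[(abs(D[:,1])<60)&(D[:,0]>-20)&(D[:,0]<330)&(I.sum(1)<200)]
        g=D0[(D0[:,2]>50)&(D0[:,2]<66)]; h=D0[(D0[:,2]>19)&(D0[:,2]<27)]
        if len(g)>30:print(n,"grip",len(g),np.round(np.percentile(g,[2,50,98],0),1).tolist(),cv2.minAreaRect(g[:,:2].astype(np.float32)))
        if len(h)>30:print(n,"hop",len(h),np.round(np.percentile(h,[2,50,98],0),1).tolist())
E
python3 - <<'E'
from h import *
guardpose();st()
E
```

```text
wrist grip 3348 [[73.2, -31.6, 50.7], [76.3, 1.7, 61.6], [96.4, 34.6, 65.9]] ((85.89229583740234, 1.2367744445800781), (75.04180908203125, 26.59369659423828), 89.37446594238281)
wrist hop 644 [[67.6, -28.4, 19.1], [91.3, 1.2, 22.7], [121.4, 30.3, 26.6]]
side grip 108 [[73.5, -1.8, 50.5], [132.5, 11.3, 60.8], [160.6, 34.8, 65.6]] ((117.11272430419922, 16.928157806396484), (42.78936767578125, 91.25814819335938), 88.45939636230469)
side hop 93 [[76.6, -26.8, 19.1], [120.8, 14.7, 22.5], [318.9, 37.1, 26.8]]
 t 17.97 bed [75.4  0.2 12.8] f [-0.   0.5  0.1] gap 0.1 gf 0.0
```

Run:
```python
from h import *
R=toolR(B,lean=0)
movel(bed(60,0.5,16),max_speed=80);movel(bed(62,0.5,15),R,max_speed=60);wait(.2);st("lean0")
print(movel(bed(84,0.5,15),max_speed=20,guard=2.5));s=st("contact")
x=(B.T@(s["eef_pos"]-O))[0]
while x<92:
    x+=2
    h=movel(bed(x,0.5,15),max_speed=20,guard=10);st("push "+str(h))
    if h: break
```

```text
Traceback (most recent call last):
workcell.PlanningError: the arm cannot follow that straight line within its joint ranges
```

Run:
```python
from h import *
st()
for l in (0,3,6):
    print(l,[None if (q:=inverse_kinematics(bed(x,.5,15),toolR(B,lean=l))) is None else np.round(q,2) for x in (60,100,190)])
R=toolR(B,lean=6)
movel(bed(60,0.5,15),R,max_speed=60);wait(.2);st("lean6")
print(movel(bed(84,0.5,15),max_speed=20,guard=2.5));s=st("contact")
x=(B.T@(s["eef_pos"]-O))[0]
while x<92:
    x+=2
    h=movel(bed(x,0.5,15),max_speed=20,guard=10);st("push "+str(h))
    if h: break
```

```text
t 18.32 bed [59.9  0.5 16.1] f [-0.9  0.9  0.4] gap 0.3 gf 0.0
0 [array([ 0.  ,  0.54, -0.24,  2.36,  1.31,  0.19,  0.01]), array([ 0.02,  0.55, -0.24,  2.26,  0.93,  0.22,  0.42]), array([-0.16,  0.59,  0.04,  2.05,  0.06,  0.3 ,  1.32])]
3 [array([ 0.01,  0.55, -0.24,  2.32,  0.89,  0.22,  0.44]), array([-0.2 ,  0.56,  0.05,  2.23,  0.06,  0.2 ,  1.28]), array([-0.14,  0.6 ,  0.02,  2.01,  0.05,  0.38,  1.34])]
6 [array([-0.2 ,  0.55,  0.03,  2.29,  0.04,  0.2 ,  1.28]), array([-0.17,  0.57,  0.02,  2.19,  0.04,  0.29,  1.31]), array([-0.12,  0.62,  0.01,  1.96,  0.03,  0.46,  1.35])]
lean6 t 18.82 bed [60.7  0.6 14.9] f [-0.2  0.1 -0.7] gap 0.1 gf 0.0
True
contact t 19.75 bed [79.9  0.4 14.8] f [ 0.1  0.  -0.4] gap 0.1 gf 0.0
push False t 20.02 bed [81.8  0.5 14.9] f [-1.2 -1.  -0.1] gap -0.1 gf 0.5
push False t 20.27 bed [83.9  0.5 14.9] f [-1.  -0.1 -0.5] gap 0.2 gf 0.7
push False t 20.52 bed [86.1  0.5 15. ] f [-0.6 -0.2 -1.2] gap 0.1 gf 0.6
push False t 20.77 bed [88.1  0.5 15. ] f [-1.2  0.9 -0.1] gap -0.1 gf 0.5
push False t 21.02 bed [90.1  0.5 15. ] f [-1.1 -0.2 -0.5] gap 0.0 gf 0.5
push False t 21.27 bed [92.1  0.5 15. ] f [-0.9 -0.5 -0.4] gap 0.0 gf 0.5
push False t 21.52 bed [94.1  0.5 15. ] f [-1.3 -0.1  0.1] gap -0.2 gf 0.5
```

Run:
```python
from h import *
x=94
while x<150:
    x+=8
    h=movel(bed(x,0.5,15),max_speed=25,guard=10);st("push "+str(h))
    if h: break
c=camera("side");np.savez("s5.npz",**c)
im=c["image"]
D=(cloud(c)-O)@B
m=(abs(D[...,1])<60)&(D[...,0]>150)&(D[...,0]<300)&(D[...,2]>-3)&(D[...,2]<66)
v,u=np.where(m);cr=im[v.min()-20:v.max()+15,u.min()-15:u.max()+25]
cv2.imwrite("pics/s5.png",cv2.resize(cr,None,fx=5,fy=5,interpolation=2)[:600,:800]);print(cr.shape,v.min()-20,u.min()-15)
```

```text
push False t 21.99 bed [102.3   0.5  15. ] f [-0.5 -0.6  0.1] gap -0.1 gf 0.1
push False t 22.46 bed [110.1   0.5  15. ] f [-0.9  0.2 -0.1] gap -0.3 gf 0.9
push False t 22.93 bed [118.4   0.5  15. ] f [-1.2 -0.3  0.6] gap -0.0 gf 0.6
push False t 23.39 bed [126.5   0.5  15. ] f [-1.3  0.7  0.6] gap 0.3 gf 0.1
push False t 23.86 bed [134.4   0.6  15. ] f [ 0.2 -0.6  0.2] gap -0.1 gf 0.0
push False t 24.32 bed [142.4   0.5  15. ] f [-0.4 -1.1  0.3] gap -0.0 gf 0.1
push False t 24.79 bed [150.5   0.5  15. ] f [ 0.4  0.8 -0. ] gap -0.1 gf 0.1
(64, 88, 3) 140 171
```

View pics/s5.png

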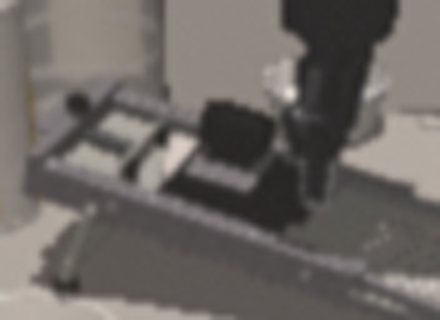

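The guard is in the rails, with the finger behind its thumb rest at (320,190) and the grip at (235,130). I'll take the guard's position from the grip pixels.

Run:
```python
from h import *
c=dict(np.load("s5.npz"));D=(cloud(c)-O)@B;r=D[155:175,205:231].reshape(-1,3)
d=c["image"][155:175,205:231].reshape(-1,3).sum(1)<200
q=r[d&(r[:,2]>45)&(r[:,2]<68)&(abs(r[:,1])<25)];print(len(q),np.percentile(q,[0,3,50,97,100],0).round(1).tolist())
q=D[170:195,200:235].reshape(-1,3);q=q[(q[:,2]>19)&(q[:,2]<27)];print(np.percentile(q,[0,3,50,97,100],0).round(1).tolist())
```

```text
97 [[188.2, -1.8, 45.2], [189.1, 1.2, 46.1], [209.3, 11.3, 57.5], [231.1, 15.5, 65.3], [233.9, 16.0, 65.8]]
[[146.9, -31.2, 19.0], [154.7, -24.0, 19.6], [197.9, 17.8, 23.7], [234.1, 35.9, 26.8], [238.3, 36.9, 26.9]]
```

```bash
cat > push.py <<'E'
from h import *
import sys
x,xe,dx,lim=map(float,sys.argv[1:5])
def fx():
    a=[]
    for _ in range(4):
        wait(.02);a.append((B.T@read_state()["ft_force"])[0])
    return np.mean(a)
f=fx()
while x<xe:
    x+=dx
    h=movel(bed(x,0.5,15),max_speed=12,guard=max(1.5,lim+f));s=read_state();fi=(B.T@s["ft_force"])[0];f=fx()
    p=B.T@(s["eef_pos"]-O);print(round(s["time"],2),"cmd",x,"at",np.round(p,1),"f",round(fi,1),round(f,1),h)
    if h or f<-lim: break
E
python3 push.py 150.5 172 1.5 11
```

```text
25.23 cmd 152.0 at [151.8   0.5  15. ] f -2.0 -2.8 False
25.57 cmd 153.5 at [153.6   0.5  15. ] f -2.8 -2.8 False
25.91 cmd 155.0 at [155.1   0.5  15. ] f -2.9 -3.0 False
26.25 cmd 156.5 at [156.6   0.5  15. ] f -2.4 -2.5 False
26.59 cmd 158.0 at [158.1   0.5  15. ] f -3.2 -2.7 False
26.93 cmd 159.5 at [159.6   0.5  15. ] f -3.9 -2.5 False
27.27 cmd 161.0 at [161.1   0.5  15. ] f -2.5 -3.0 False
27.62 cmd 162.5 at [162.6   0.5  15. ] f -2.3 -3.0 False
27.96 cmd 164.0 at [164.1   0.5  15. ] f -3.2 -3.2 False
28.3 cmd 165.5 at [165.6   0.5  15. ] f -3.8 -2.9 False
28.64 cmd 167.0 at [167.1   0.5  15. ] f -2.9 -3.1 False
28.98 cmd 168.5 at [168.5   0.5  15. ] f -4.3 -4.5 False
29.32 cmd 170.0 at [169.7   0.5  15. ] f -4.3 -5.1 False
29.67 cmd 171.5 at [171.    0.5  14.9] f -7.1 -6.7 False
30.01 cmd 173.0 at [172.2   0.5  14.8] f -7.2 -7.0 False
```

Buffers were met at about TCP x = 167.5, and the force is rising as expected. I'll continue in fine steps.

```bash
python3 push.py 173 175.5 0.5 11.5
```

```text
30.39 cmd 173.5 at [172.5   0.5  14.8] f -7.5 -7.7 False
30.71 cmd 174.0 at [172.9   0.5  14.8] f -8.4 -8.0 False
31.02 cmd 174.5 at [173.3   0.5  14.7] f -7.9 -9.2 False
31.34 cmd 175.0 at [173.7   0.5  14.8] f -9.4 -9.0 False
31.66 cmd 175.5 at [174.1   0.5  14.7] f -9.4 -9.5 False
```

```bash
cat > chk.py <<'E'
from h import *
movel(bed(164,0.5,15),max_speed=20);wait(.2);st("back")
R=lambda:read_state()
x=166
while x<173.2:
    x+=.5;movel(bed(x,0.5,15),max_speed=10,guard=5)
    f=np.mean([(wait(.02),(B.T@R()["ft_force"])[0])[1] for _ in range(4)]);print(x,round((B.T@(R()["eef_pos"]-O))[0],2),round(f,2),round(R()["time"],2))
    if f<-2:break
E
python3 chk.py
```

```text
back t 32.65 bed [164.2   0.5  15. ] f [1.  0.7 0.1] gap 0.1 gf 0.0
166.5 166.49 0.09 33.12
167.0 166.99 -0.01 33.43
167.5 167.5 0.19 33.75
168.0 168.04 -0.05 34.07
168.5 168.52 -0.36 34.38
169.0 169.01 -0.15 34.7
169.5 169.51 -0.49 35.02
170.0 169.99 0.37 35.33
170.5 170.48 -0.51 35.65
171.0 170.96 -0.23 35.97
171.5 171.47 -0.69 36.28
172.0 171.64 -3.28 36.6
```

On re-approach, contact comes at 171.5, about 4 mm past the buffers' free face, so it looks latched. I'll back off and check the tilt and the catch from above.

Run:
```python
from h import *
movel(bed(150,0.5,17),max_speed=40);movel(bed(120,0.5,110),max_speed=120);wait(.2);st()
c=camera("wrist");np.savez("w6.npz",**c);D=(cloud(c)-O)@B;im=c["image"]
P=D.reshape(-1,3);dark=im.reshape(-1,3).astype(int).sum(1)<200
def tilt(k,n):
    Q=P[k]
    for _ in range(6):
        A=np.c_[Q[:,:2],np.ones(len(Q))];co=np.linalg.lstsq(A,Q[:,2],rcond=None)[0];Q=Q[abs(Q[:,2]-A@co)<1.5]
    print(n,len(Q),np.round(Q.mean(0),1),"slope x,y",co[:2].round(4))
tilt((abs(P[:,1])<49)&(P[:,0]>186)&(P[:,0]<272)&(P[:,2]>2)&(P[:,2]<9)&dark,"plate")
tilt((abs(P[:,1])<34)&(P[:,0]>195)&(P[:,0]<265)&(P[:,2]>21)&(P[:,2]<28),"hopper")
tilt((abs(P[:,1])<45)&(P[:,0]>60)&(P[:,0]<160)&(abs(P[:,2])<3),"bed")
g=P[(P[:,2]>55)&(P[:,2]<66)&(P[:,0]>190)&(P[:,0]<270)&(abs(P[:,1])<25)];print("grip",np.percentile(g,[2,50,98],0).round(1).tolist())
cr=im[20:340,90:430];cv2.imwrite("pics/w6.png",cv2.resize(cr,None,fx=1.8,fy=1.8,interpolation=2))
```

```text
t 38.47 bed [119.8   0.4 109.5] f [-0.3  0.7 -0.5] gap 0.6 gf 0.0
plate 360 [192.2  -6.3   7.4] slope x,y [-0.0353  0.0001]
hopper 32 [219.1   1.6  25.3] slope x,y [-0.1082 -0.045 ]
bed 11597 [ 1.072e+02 -0.000e+00 -1.000e-01] slope x,y [-0.0026  0.0006]
grip [[210.5, -3.0, 55.3], [213.0, 2.0, 61.1], [216.4, 5.9, 63.8]]
```

View pics/w6.png

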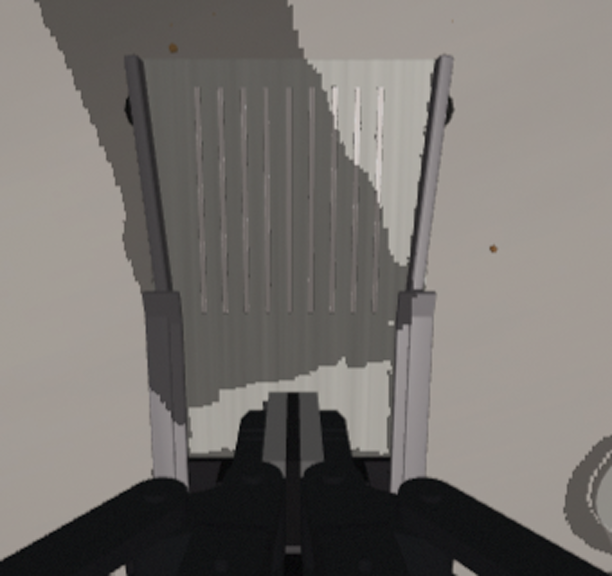

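The top view shows the guard's rear edge at row ≈457 but the fingers hide most of it. The plate at the rear reads 7.4 mm high, so it may still be tipped on the catch. I'll measure again, numerically, from a better vantage.

```bash
cat > tilt.py <<'E'
from h import *
movep([470,0,250],toolR(bedR(-4,0)));wait(.2);print(read_state()["time"])
c=camera("wrist");np.savez("w7.npz",**c);D=(cloud(c)-O)@B;im=c["image"]
P=D.reshape(-1,3)[...];dark=im.reshape(-1,3).astype(int).sum(1)<200
def tilt(k,n):
    Q=P[k]
    for _ in range(6):
        A=np.c_[Q[:,:2],np.ones(len(Q))];co=np.linalg.lstsq(A,Q[:,2],rcond=None)[0];Q=Q[abs(Q[:,2]-A@co)<1.5]
    print(n,len(Q),np.round(Q.mean(0),1),"slope x,y",co[:2].round(4),"rear z",(co@[184,0,1]).round(1))
tilt((abs(P[:,1])<49)&(P[:,0]>186)&(P[:,0]<272)&(P[:,2]>2)&(P[:,2]<10)&dark,"plate")
tilt((abs(P[:,1])<34)&(P[:,0]>190)&(P[:,0]<268)&(P[:,2]>20)&(P[:,2]<30)&dark,"hopper")
tilt((abs(P[:,1])<12)&(P[:,0]>200)&(P[:,0]<268)&(P[:,2]>58)&(P[:,2]<68)&dark,"griptop")
tilt((abs(P[:,1])<45)&(P[:,0]>60)&(P[:,0]<150)&(abs(P[:,2])<3),"bed")
q=P[(abs(P[:,1])<13)&(P[:,0]>155)&(P[:,0]<186)&(P[:,2]<9)];
for x in range(155,186,2):
    z=q[(abs(q[:,0]-x)<1)];print(x,len(z),np.round(np.median(z[:,2]),1) if len(z) else "",end="; ")
g=P[(P[:,2]>50)&(P[:,2]<68)&(P[:,0]>190)&(P[:,0]<275)&(abs(P[:,1])<20)&dark];print("\ngrip",np.percentile(g,[1,50,99],0).round(1).tolist())
g=P[(P[:,2]>3)&(P[:,2]<30)&(P[:,0]>165)&(P[:,0]<275)&(abs(P[:,1])<48)&dark];print("rear",np.percentile(g[:,0],[.2,1,99]))
E
python3 tilt.py
```

```text
39.2
plate 563 [205.1  11.    6.9] slope x,y [-0.0285  0.0005] rear z 7.5
hopper 0 [nan nan nan] slope x,y [0. 0.] rear z 0.0
griptop 84 [252.1  -3.   62.6] slope x,y [-0.2027  0.128 ] rear z 76.8
bed 5593 [ 1.045e+02 -1.000e-01 -1.000e-01] slope x,y [-0.002  0.001] rear z -0.2
155 22 -0.0; 157 44 0.3; 159 28 0.2; 161 38 -0.3; 163 42 0.2; 165 34 0.5; 167 34 0.0; 169 43 0.8; 171 41 1.9; 173 3 -0.4; 175 0 ; 177 0 ; 179 0 ; 181 0 ; 183 0 ; 185 0 ; 
grip [[245.9, -8.0, 60.3], [251.9, -2.9, 62.8], [258.7, 1.2, 64.4]]
rear [183.20848994 183.32443577 230.71579722]tilt.py:9: RuntimeWarning: Mean of empty slice.
  print(n,len(Q),np.round(Q.mean(0),1),"slope x,y",co[:2].round(4),"rear z",(co@[184,0,1]).round(1))
  ret = um.true_divide(
```

```bash
sed -i 's/^movep(.*;wait(.2);/open_gripper();wait(.2);/' tilt.py; python3 tilt.py
python3 - <<'E'
from h import *
c=dict(np.load("w2.npz"));P=((cloud(c)-O)@B).reshape(-1,3);q=P[(abs(P[:,1])<9)]
print("free catch:",[(x,np.round(np.median(q[(abs(q[:,0]-x)<1)][:,2]),1)) for x in range(155,190,2)])
E
```

```text
40.2333
plate 2076 [221.2  -2.7   6.4] slope x,y [-0.0327  0.0002] rear z 7.6
hopper 362 [224.4  -1.   22.1] slope x,y [-0.0303  0.003 ] rear z 23.4
griptop 647 [235.1   1.   63.1] slope x,y [0.0008 0.0505] rear z 63.0
bed 5563 [ 1.044e+02 -1.000e-01 -1.000e-01] slope x,y [-0.003   0.0003] rear z -0.3
155 22 -0.1; 157 43 -0.1; 159 32 0.5; 161 34 -0.0; 163 42 0.2; 165 28 0.1; 167 39 -0.2; 169 43 1.0; 171 41 1.6; 173 38 2.7; 175 38 2.8; 177 36 3.8; 179 41 4.4; 181 39 4.5; 183 47 5.8; 185 5 0.7; 
grip [[210.9, -11.2, 51.3], [231.1, 1.0, 62.7], [256.9, 13.5, 65.2]]
rear [183.00540741 183.47376132 273.92876364]
free catch: [(155, np.float64(-0.8)), (157, np.float64(0.4)), (159, np.float64(0.4)), (161, np.float64(-0.3)), (163, np.float64(-0.3)), (165, np.float64(0.0)), (167, np.float64(0.0)), (169, np.float64(1.0)), (171, np.float64(1.9)), (173, np.float64(2.5)), (175, np.float64(3.8)), (177, np.float64(3.8)), (179, np.float64(4.8)), (181, np.float64(4.9)), (183, np.float64(4.5)), (185, np.float64(0.3)), (187, np.float64(0.2)), (189, np.float64(-0.1))]
```

The evidence points to latched:
- **Catch:** its wedge profile is back at nearly full height (4.4–4.5 mm at 179–181, free 4.8–4.9).
- **Guard rear edge:** it sits exactly at the catch face (183.3 vs 183.4).
- **Buffers:** they are compressed about 3.8 mm, and the push had gone about 2 mm past the latch point.
- **Tilt:** about 0.03, below the 0.04 limit.

The arm is clear, so I'm handing it in.

```bash
python3 -c "
from workcell import *
print(finish_job())"
```

```text
the job is handed in; nothing more can be done
None
```

I slid the left-most guard up under the rail lips onto the buffers, let go and handed the job in at about 40 s; no verdict came back. The catch looks snapped up behind it, but the guard's measured tilt of about 0.03 rad is above the 0.025 expected when latched (limit 0.04). The arm never touched the other things on the table.

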